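Throw a lock's bolt with the square key

ROBOT

A 6-joint arm with a two-finger parallel gripper is mounted at the origin on the work surface. World frame = base frame: x ahead of the robot, y to its left, z up, the work surface at z = 0. Lengths are in m, angles in rad, forces in N, time in s.
With the tool pointing down it reaches from about 0.375 to 0.975 m from the base axis. Payload 3.8 kg.
Tool frame: the origin (TCP) lies between the finger pads; the fingertips stand 14 mm ahead of it and the grasp point (between the pads) lies 5 mm behind it (manip.tips_ahead is the distance from the TCP to the fingertips, in m); z points along the fingers, y is the line along which they close (so a half turn about z gives the same grasp; the last joint's range is limited). The gripper opens to 85 mm and grips with 20 to 120 N. Pads are 22 mm wide; open, the fingers measure 114 mm over their backs; the gripper's body (76 mm by 85 mm) begins 54 mm behind the grasp point. The pads swing forward as they close: fully open they stand 13 mm farther back than shut.
Start: joints at [1.089, 0.264, 1.604, -0, 1.274, -0.037], TCP at [0.29, 0.609, 0.245] pointing down, gripper open.
Joint ranges: [-2.63, 2.63], [-0.94, 2.18], [0.31, 2.57], [-1.31, 4.45], [0, 2.66], [-2.55, 2.55]. Speed limits (rad/s): [2.57, 2.57, 3.14, 3.14, 3.14, 3.14].

INTERFACE

Orientations are given as a rotation vector (axis times angle).
In Python, from cell import manip, vision, finder gives the robot as it stands.
- The arm moves only by the tool move_arm, never from a script. Its argument "increments" is text: rows parted by semicolons, each of 5 numbers parted by spaces: the shift along the tool's x, y, z in cm, then the turn about the tool's z in degrees, then the finger opening in cm, from 0 to 8.54. In form: dx dy dz turn jaw; .... A call has 1 to 12 rows; each row is the pose to reach, as a shift and turn from the pose commanded when the call began, along the tool's axes at that moment; what a row does not reach only later rows make up. A row lasts 1/10 s, in which the tool goes at most 50 mm and 8.59 degrees, less where a joint would pass 70% of its speed; a pose out of reach is approached as far as the arm can. A call with a gripper value outside its range is refused whole. The fingers move at their own pace and stop on an object; "grip_force" is the grip in N (left out, the last holds). Time passes only in rows, so rows that repeat a pose let the fingers close. It gives the time, the measured TCP pose, the force, the opening and the grip force at its end, in the units of the state.
- manip.sense(): the state, without advancing time (a new reading comes with each control period).
- vision.get_image(name): name is "scene" or "top" or "wrist"; returns (picture, depth): 480x640x3 uint8, blue, green, red; 480x640 float32, m along the optical axis (not along the pixel's ray), 0 where there is no reading.
- vision.calibration(name): a dict with "fx", "fy", "cx", "cy" (pixels), "dist" ([k1, k2, p1, p2, k3] as OpenCV has them; the pictures are not rectified), "view" (4x4, takes a point from world to camera coordinates). Camera axes: x right, y down, z forward; pixel columns grow to the right and rows downward; lengths in m; the calibration is good to about 2 mm. A picture is of the moment at which its call begins: read the wrist's pose just before it. calibration takes no time and is no camera call; for the wrist camera it gives the pose at the moment of the call.
- manip.sign_off(): hands the job in; it is judged then, once.
Trained networks look in the newest picture that a camera, given by its name, has taken for a name from the list of things; names that differ only in an ending like _2 or _b are one class to them, and where a whole thing is asked for, a point or a joint stands for the part that bears it (a point fixed in the world has none). Each returns a list of dicts, best first, with "score" (0 to 1); they miss things now and then, are a little off and sometimes report something else, mostly with a low value. They report only what shows in the picture. A call takes as long as a camera call.
- finder.recognise(camera, query): "location" ([row, column] in pixels, amid what is visible of it).
The state is a dict: "t": time; "qpos": joint angles; "joint_vel": joint speeds; "effort": joint torques, N m; "tcp_pos": TCP position; "tcp_rot": TCP orientation; "contact_force": force on the tool from outside, world axes, zero at the start; "torque": the same for the moment, N m; "grip_width": finger opening in m; "finger_force": force on a finger pad.
Only numpy, scipy, OpenCV 4.12 (cv2) and the standard library are available. Lean on these libraries where they do the work, as an engineer would, in place of code of your own. Each camera call takes 0.05 s, during which the arm holds its last target. There are 200 camera calls.

TASK

Lift the T-handled square key out of its carton and seat it fully home in the square socket of the lock that lies on the board; the socket may stand at any angle, so feel for it. With the key turn the socket clockwise (seen from above) until the bolt is thrown all the way out, then let go and leave the key standing upright in the socket, without disturbing the round-headed key, the hinge, the latch or the carton of screws.

Things in the scene. Friction and masses are not known exactly. Their poses are not given: they have to be found in the camera images.
- t_key: T-handled key, 102 mm tall, 0.2 kg, standing tip down in one of the two holes of the carton's block, hung on its collar. Origin: end of its tip, on its axis; z points up to the handle. From the tip: round pilot nose 12 mm wide, 6 mm long; steel square shank 14 x 14 mm (sides along its x and y) up to 44 mm; collar 32 mm wide, 44 to 54 mm; stem 16 mm wide; cross bar.
- key_bar (a point): centre of the key's black cross bar, 93 mm above the tip; the bar is 90 mm long (along the key's x), 16 mm wide (along its y) and 18 mm tall, about 103 mm above the table at the start. The place to grip.
- socket (a point): centre of the mouth of the square socket in the lock's dark round hub (47 mm wide, top 48 mm above the table). Socket 16 mm square, 26 mm deep, flat floor: the key's nose enters at any angle, its square shank only within about 8 degrees of the socket's sides. The socket's angle about the vertical is random and NOT given by any pose (this point's axes are the lock's).
- hub_stop (a point): centre of the socket's floor, on the hub's axis, 26 mm below the mouth. The hub is captive: from its start it turns only clockwise seen from above, by 1.3 rad (75 degrees), to a hard stop; it needs about 0.18 N m and stays where it is left; the bolt follows it. Pressing the key on it lightly (8 N) does not turn it.
- lock: mortice lock fixed flat on a 210 x 130 x 10 mm plywood board; steel case 165 (x) x 105 (y) x 34 mm, top 44 mm above the table, brass face plate along its +y side. Origin: centre of the board's underside. The hub's axis is at x 25, y -12 mm in this frame. It cannot move.
- bolt (a joint): the lock's steel bolt, 42 mm wide, sliding out of the face plate along the lock's +y, driven by the hub: 0 = start (6 mm proud), 0.024 = thrown fully; 18.5 mm per radian of the hub. Reads metres.
- carton: open cardboard carton 110 (x) x 190 (y) x 62 mm tall, fixed, filled by a wooden rack block whose top is 54 mm above the table, with two 22 mm round holes at x 0, y -42 and +42 mm. One flap leans on its +x side. Origin: centre of the underside.
- round_key: shorter key with a round black head 40 mm in diameter, 66 mm tall, origin at its tip, standing in the carton's other hole, its top 76 mm above the table. To be left alone.
- hinge: loose brass butt hinge lying open, 100 x 74 x 10 mm, origin under its centre. To be left alone.
- latch: loose small steel latch case 75 x 55 x 16 mm with a brass plate 110 mm long, origin under its centre. To be left alone.
- screw_carton: cardboard carton full of brass screws, fixed, 100 x 90 x 55 mm, origin under its centre.

How it is judged:
On the way, in this order (a step that is already met when the one before it is completed fails the run):
1. the T-handled key is lifted clear of its carton (height (world z) of t_key above 0.068 m), for 0.1 s.
2. the key is seated in the socket: its tip within 5 mm of the socket floor and of the axis, leaning less than 0.17 rad (z of t_key in the frame of socket below -0.021 m and horizontal distance between t_key and socket below 0.005 m and angle between t_key's own z axis and vertical below 0.17 rad), for 0.1 s.
3. the bolt is thrown with the key in the socket (value of joint bolt above 0.021 m and z of t_key in the frame of socket below -0.018 m and horizontal distance between t_key and socket below 0.006 m), for 0.1 s.
At the end, for the whole second after the job is handed in: the bolt is out by at least 21 of its 24 mm; the T-handled key is released and at rest in the socket, its tip at least 21 mm below the socket's mouth and within 5 mm of its axis, leaning less than 0.17 rad; the round-headed key is still in its hole (all of step 2 and value of joint bolt above 0.021 m and linear speed of t_key below 0.03 m/s and horizontal distance between round_key and carton below 0.06 m); the robot touches nothing.
It fails at once if the round-headed key is lifted or pushed by more than 20 mm (distance of round_key from where it was at the start of the episode above 0.02 m).
It fails at once if the hinge is moved by more than 20 mm (distance of hinge from where it was at the start of the episode above 0.02 m).
It fails at once if the latch is moved by more than 20 mm (distance of latch from where it was at the start of the episode above 0.02 m).
It fails at once if the robot pushes the screw carton with more than 5 N (contact force between the arm and screw_carton above 5 N).
It fails at once if the fingers push the screw carton with more than 5 N (contact force between the fingers and screw_carton above 5 N).
It also fails if it takes over 72 s, if anything falls off the work surface, if the arm or the gripper's body presses on something with over 40 N, if the wrist force passes 120 N, or if a joint passes its speed limit or range.

## Working session

There is one attempt and no reset: what is moved stays moved. The work goes in short steps, Python scripts to look and compute and a tool call to move; the robot and the scene stay as the last step left them, time stands still between calls to the robot, and variables do not carry over. Pictures are saved under pics/ and viewed, at most 10 in all, crops included, and the job is handed in when it is done.

Besides the shell and the picture viewer there is one more tool, called after "Request:" as name(argument=value, ...) on one line, values as JSON. move_arm: Moves the arm, as the interface text tells. Its arguments: {"type":"object","properties":{"increments":{"type":"string"},"grip_force":{"type":"number"}},"required":["increments"]}

```bash
mkdir -p pics; ls
cat > h.py <<'E'
import numpy as np, cv2
from cell import manip, vision, finder
def snap(cam,fn=None):
    c=vision.calibration(cam); im,d=vision.get_image(cam)
    if fn: cv2.imwrite('pics/'+fn,im)
    return c,im,d
def world(c,d,r,col,depth=None):
    K=np.array([[c['fx'],0,c['cx']],[0,c['fy'],c['cy']],[0,0,1]])
    u=cv2.undistortPoints(np.array([[[col,r]]],float),K,np.array(c['dist'])).ravel()
    z=depth
    if z is None:
        w=d[int(r)-2:int(r)+3,int(col)-2:int(col)+3]; w=w[w>0]; z=np.median(w) if len(w) else np.nan
    p=np.array([u[0]*z,u[1]*z,z,1]); return (np.linalg.inv(c['view'])@p)[:3]
def cloud(c,d):
    K=np.array([[c['fx'],0,c['cx']],[0,c['fy'],c['cy']],[0,0,1]])
    r,q=np.mgrid[0:480,0:640]
    u=cv2.undistortPoints(np.stack([q,r],-1).reshape(-1,1,2).astype(float),K,np.array(c['dist'])).reshape(480,640,2)
    P=np.stack([u[...,0]*d,u[...,1]*d,d,np.ones_like(d)],-1)@np.linalg.inv(c['view']).T
    P=P[...,:3]; P[d<=0]=np.nan; return P
E
python3 - <<'E'
from h import *
print(manip.sense())
for cam in ('top','scene'):
    c,im,d=snap(cam,cam+'0.png')
    for q in ('t_key','key_bar','socket','lock','carton','round_key','hinge','latch','screw_carton'):
        for r in finder.recognise(cam,q)[:2]:
            l=r['location']; print(cam,q,round(r['score'],2),np.round(l),np.round(world(c,d,*l),3))
E
```

```text
pics
{'t': 0.0, 'qpos': array([ 1.08911987e+00,  2.64761799e-01,  1.60538278e+00,  1.17751284e-06,
        1.27369362e+00, -3.68976046e-02]), 'joint_vel': array([-0.00074285, -0.00182792,  0.00123448, -0.00035163,  0.00072065,
       -0.00046944]), 'effort': array([-2.05198769e-03, -5.15106797e+01, -3.67314613e+01, -3.86487536e-04,
        1.28998450e-02, -1.81850532e-05]), 'tcp_pos': array([0.29009877, 0.60870397, 0.24395142]), 'tcp_rot': array([-0.69278519, -3.0636608 ,  0.0034083 ]), 'contact_force': array([-0.23489983, -0.46725674, -0.33177548]), 'torque': array([ 0.00240458,  0.07615289, -0.03182914]), 'finger_force': 0.0, 'grip_width': 0.08530298156705983}
top t_key 0.7 [281. 327.] [0.521 0.138 0.111]
top key_bar 0.77 [280. 327.] [0.523 0.138 0.111]
top socket 0.82 [297. 482.] [ 0.493 -0.186  0.042]
top lock 0.73 [297. 485.] [ 0.493 -0.191  0.042]
top carton 0.8 [282. 308.] [0.522 0.178 0.052]
top round_key 0.57 [296. 482.] [ 0.496 -0.186  0.043]
top round_key 0.53 [294. 290.] [0.496 0.211 0.074]
top hinge 0.79 [173. 376.] [0.764 0.03  0.007]
top latch 0.85 [173. 452.] [ 0.764 -0.138  0.015]
top latch 0.44 [280. 328.] [0.523 0.136 0.111]
top screw_carton 0.71 [306. 134.] [0.467 0.536 0.048]
scene t_key 0.56 [241. 284.] [0.539 0.129 0.079]
scene key_bar 0.79 [236. 283.] [0.538 0.129 0.097]
scene socket 0.96 [356. 167.] [ 0.518 -0.219  0.042]
scene lock 0.57 [354. 168.] [ 0.517 -0.216  0.044]
scene carton 0.96 [246. 291.] [0.55  0.141 0.059]
scene carton 0.28 [352. 168.] [ 0.515 -0.214  0.044]
scene round_key 0.66 [214. 297.] [0.509 0.217 0.074]
scene hinge 0.95 [343. 340.] [0.771 0.028 0.007]
scene latch 0.97 [406. 290.] [ 0.773 -0.145  0.015]
scene screw_carton 0.76 [149. 357.] [0.478 0.521 0.048]
```

Run:
```python
import cv2
im=cv2.imread('pics/top0.png')[220:370,250:570]
cv2.imwrite('pics/top0c.png',cv2.resize(im,None,fx=2.5,fy=2.5,interpolation=cv2.INTER_CUBIC))
from h import *
c,im,d=snap('top'); P=cloud(c,d)
m=(P[...,2]>0.09)&(P[...,2]<.125)&(abs(P[...,0]-.52)<.09)&(abs(P[...,1]-.14)<.08)
q=P[m]; r=cv2.minAreaRect(q[:,:2].astype(np.float32)); print(m.sum(),q.mean(0),r, cv2.boxPoints(r))
```

```text
373 [0.52769898 0.13697225 0.11038162] ((0.5278034806251526, 0.13697302341461182), (0.08885440975427628, 0.013618363998830318), 0.5378517508506775) [[0.48331434 0.14336486]
 [0.48344213 0.12974711]
 [0.5722926  0.13058119]
 [0.57216483 0.14419894]]
```

View pics/top0c.png

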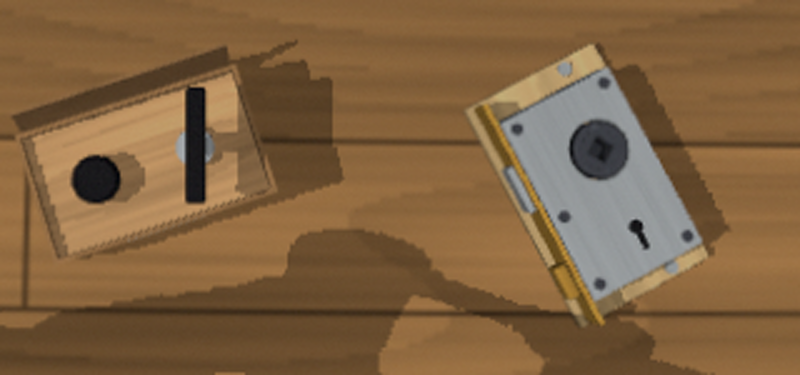

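The picture shows the T-bar (crop 195,145) standing along world x, the round key at (97,178), the hub at (599,149) with its square at about 45° in the image.

Run:
```python
from h import *
c,im,d=snap('top'); print('hub top',world(c,d,279.6,489.6),'bolt?')
P=cloud(c,d)
m=(P[...,2]>0.037)&(P[...,2]<.06)&(abs(P[...,0]-.5)<.14)&(abs(P[...,1]+.19)<.13)
r=cv2.minAreaRect(P[m][:,:2].astype(np.float32)); print(m.sum(),r)
w=vision.calibration('wrist'); s=manip.sense(); R=cv2.Rodrigues(s['tcp_rot'])[0]; iv=np.linalg.inv(w['view'])
print('cam in tool',R.T@(iv[:3,3]-s['tcp_pos']), R.T@iv[:3,:3]); print(R)
def rel(p): return np.round(100*R.T@(np.array(p)-s['tcp_pos']),2)
print(rel([.5278,.137,.25]),rel(world(c,d,279.6,489.6)))
```

```text
hub top [ 0.53054686 -0.21030937  0.02107826] bolt?
4189 ((0.4998247027397156, -0.1980682909488678), (0.20301005244255066, 0.11815057694911957), 27.777620315551758)
cam in tool [ 0.07744016 -0.00096696 -0.12919707] [[-5.90822917e-04 -9.53287860e-01 -3.02062753e-01]
 [ 9.99999825e-01 -5.71539724e-04 -1.52223115e-04]
 [-2.75284153e-05 -3.02062790e-01  9.53288031e-01]]
[[-9.02694952e-01  4.30281096e-01  4.99978067e-05]
 [ 4.30281095e-01  9.02694953e-01 -1.68039169e-05]
 [-5.23631756e-05  6.34430012e-06 -9.99999999e-01]]
[-41.75 -32.42  -0.47] [-56.94 -63.66  22.42]
```

Request:
move_arm(increments="-4 -3 0 -5 8.5; -8 -6 0 -10 8.5; -12 -9 0 -15 8.5; -16 -12 0 -20 8.5; -20 -15.5 0 -25.5 8.5; -24 -18.5 0 -25.5 8.5; -28 -21.7 0 -25.5 8.5; -32 -24.8 0 -25.5 8.5; -36 -28 0 -25.5 8.5; -40 -31 0 -25.5 8.5; -41.7 -32.4 0 -25.5 8.5; -41.7 -32.4 0 -25.5 8.5")

```text
t: 2.3
tcp_pos: [0.5289, 0.1341, 0.2455]
tcp_rot: [0.007, 3.141, -0.002]
contact_force: [-0.3, 1.0, -0.5]
grip_width: 0.0848
finger_force: 0.0
```

```bash
cat >> h.py <<'E'
def rel(p):
    s=manip.sense(); R=cv2.Rodrigues(s['tcp_rot'])[0]; return np.round(100*R.T@(np.array(p)-s['tcp_pos']),2)
E
python3 - <<'E'
from h import *
s=manip.sense(); print(s['t'],s['tcp_pos'],s['tcp_rot'],s['qpos'],s['contact_force'])
c,im,d=snap('wrist','w1.png'); P=cloud(c,d)
m=(P[...,2]>0.09)&(P[...,2]<.125)&(abs(P[...,0]-.52)<.09)&(abs(P[...,1]-.14)<.05)
q=P[m]; r=cv2.minAreaRect(q[:,:2].astype(np.float32)); print(m.sum(),np.median(q[:,2]),r)
for k in ('key_bar','round_key'):
  for x in finder.recognise('wrist',k)[:1]: print(k,x,world(c,d,*x['location']))
print(rel([.5305,-.21,.2]))
E
```

```text
2.3 [0.5289374  0.13405663 0.24549758] [ 6.95182960e-03  3.14057563e+00 -1.68256372e-03] [ 2.03338157e-01  1.86757704e-02  1.88158972e+00 -1.32653921e-03
  1.24055849e+00 -1.36260140e+00] [-0.29871866  0.95462009 -0.49961602]
2584 0.11220598759249606 ((0.5289506316184998, 0.13567624986171722), (0.08944422751665115, 0.015444116666913033), 0.33827677369117737)
key_bar {'location': [386.1, 89.7], 'score': 0.71} [ 0.73948839 -0.13846571  0.00995371]
round_key {'location': [195.9, 418.0], 'score': 0.8} [0.50451789 0.21192094 0.07686092]
[ -0.34 -34.77   4.51]
```

Request:
move_arm(increments="0 -4 0 0 8.5; 0 -8.5 0 0 8.5; 0 -13 0 0 8.5; 0 -17.5 0 0 8.5; 0 -22 0 0 8.5; 0 -26.5 1 0 8.5; 0 -31 3 0 8.5; 0 -34 4.5 0 8.5; 0 -35 5 0 8.5; 0 -35 5 0 8.5; 0 -35 5 0 8.5; 0 -35 5 0 8.5")

```text
t: 3.65
tcp_pos: [0.5283, -0.211, 0.1963]
tcp_rot: [-0.004, 3.14, -0.0]
contact_force: [-0.4, -0.3, 0.9]
grip_width: 0.0847
finger_force: 0.0
```

Run:
```python
from h import *
s=manip.sense(); print(s['t'],s['tcp_pos'],s['tcp_rot'],s['qpos'][5],s['contact_force'],s['torque'])
c,im,d=snap('wrist','w2.png'); P=cloud(c,d)
loc=None
for x in finder.recognise('wrist','socket')[:1]: loc=x['location'];print(x,world(c,d,*x['location']))
m=(abs(P[...,2]-.022)<.005)&(np.hypot(P[...,0]-.53,P[...,1]+.21)<.02)
q=P[m]; r=cv2.minAreaRect(q[:,:2].astype(np.float32)); print('floor',m.sum(),q.mean(0),r)
m=(P[...,2]>.046)&(P[...,2]<.056)&(np.hypot(P[...,0]-.53,P[...,1]+.21)<.04)
q=P[m]; print('hub',m.sum(),np.median(q[:,2]),cv2.minEnclosingCircle(q[:,:2].astype(np.float32)))
r0,c0=map(int,loc); cr=im[max(r0-90,0):r0+90,max(c0-120,0):c0+120]; print(max(r0-90,0),max(c0-120,0))
cv2.imwrite('pics/w2c.png',cv2.resize(cr,None,fx=3,fy=3))
```

```text
3.65 [ 0.52834816 -0.2109733   0.19629888] [-3.69509708e-03  3.14017322e+00 -1.48575391e-04] -1.997355144506851 [-0.37639711 -0.29816748  0.86986621] [-0.01887796  0.00907183  0.03247535]
{'location': [170.5, 325.6], 'score': 0.96} [ 0.48197201 -0.20693012  0.0442581 ]
floor 234 [ 0.53504781 -0.20377016  0.02297732] ((0.5342277884483337, -0.21200810372829437), (0.03244873881340027, 0.01779417134821415), 69.3150405883789)
hub 2445 0.048327293145534855 ((0.5302143692970276, -0.20966997742652893), 0.03978044539690018)
80 205
```

View pics/w2c.png

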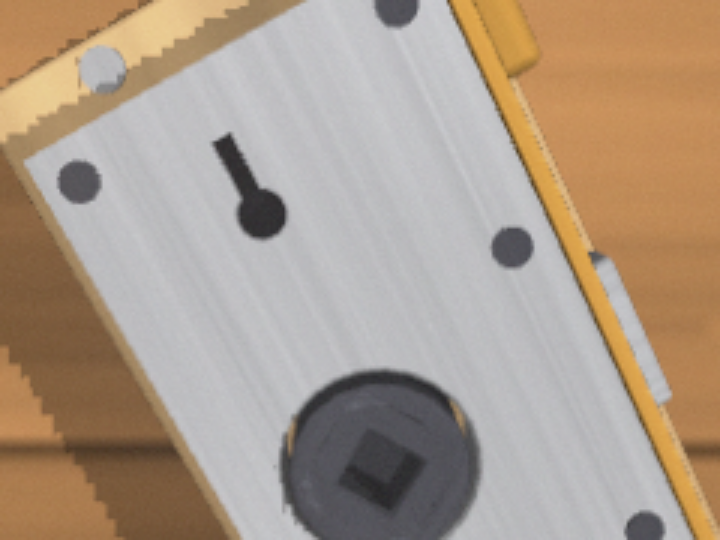

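The hub shows around crop (380,465) with the socket's corners at about (375,427), (427,462), (390,510), (338,475).

```bash
cat >> h.py <<'E'
def onplane(c,r,col,z):
    o=np.linalg.inv(c['view'])[:3,3]; p=world(c,None,r,col,1.0); return o+(p-o)*(z-o[2])/(p[2]-o[2])
E
python3 - <<'E'
from h import *
c,im,d=snap('wrist','w3.png'); P=cloud(c,d)
cs=[(375,427),(427,462),(390,510),(338,475)]
Q=np.array([onplane(c,80+y/3,205+x/3,.048) for x,y in cs]); print(Q,Q.mean(0))
e=np.roll(Q,-1,0)-Q; print(np.hypot(e[:,0],e[:,1]),np.degrees(np.arctan2(e[:,1],e[:,0]))%90)
# hub top points, circle fit
r,q=np.nonzero((P[...,2]>.0462)&(P[...,2]<.052)&(np.hypot(P[...,0]-.53,P[...,1]+.21)<.03)); X=P[r,q]
print('hub bbox',X.min(0),X.max(0),(X.min(0)+X.max(0))/2)
k=8; cr=im[205:265,290:370]; cv2.imwrite('pics/w3c.png',cv2.normalize(cv2.resize(cr,None,fx=k,fy=k,interpolation=cv2.INTER_CUBIC)[...],None,0,400,cv2.NORM_MINMAX))
E
```

```text
[[ 0.52009377 -0.20376766  0.048     ]
 [ 0.52920076 -0.19048801  0.048     ]
 [ 0.54203182 -0.19968203  0.048     ]
 [ 0.53267897 -0.21304575  0.048     ]] [ 0.53100133 -0.20174586  0.048     ]
[0.01610237 0.015785   0.01631149 0.01563554] [55.55823908 54.37675013 55.01302922 53.60154028]
hub bbox [ 0.50411598 -0.23503401  0.04622993] [ 0.55493999 -0.1800576   0.05074586] [ 0.52952799 -0.20754581  0.04848789]
```

View pics/w3c.png

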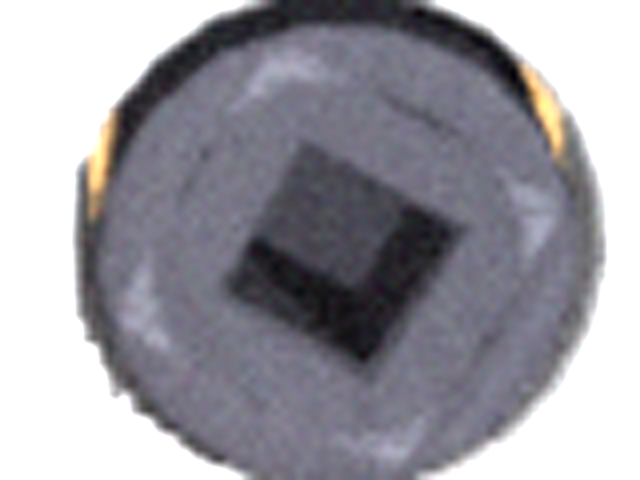

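The socket outline is clear: corners in this crop at (305,140), (468,225), (368,370), (228,285); I'll take a second view from lower and centred.

Request:
move_arm(increments="0 1 2 0 8.5; -1 2.5 4 0 8.5; -1 2.5 4 0 8.5; -1 2.5 4 0 8.5; -1 2.5 4 0 8.5")

```text
t: 4.3
tcp_pos: [0.5382, -0.1879, 0.1565]
tcp_rot: [-0.001, 3.14, -0.001]
contact_force: [-0.0, -0.9, -0.0]
grip_width: 0.085
finger_force: 0.0
```

Run:
```python
from h import *
s=manip.sense(); print(s['tcp_pos'],s['tcp_rot'])
c,im,d=snap('wrist','w4.png'); P=cloud(c,d)
o=np.linalg.inv(c['view'])[:3,3]
p=np.linalg.solve(np.diag([1,1,1.]),np.zeros(3))
h=np.array([.531,-.203,.048,1]); cc=c['view']@h
K=np.array([[c['fx'],0,c['cx']],[0,c['fy'],c['cy']],[0,0,1]])
uv=cv2.projectPoints(h[:3].reshape(1,1,3),cv2.Rodrigues(c['view'][:3,:3])[0],c['view'][:3,3],K,np.array(c['dist']))[0].ravel(); print('pred px',uv,o)
x0,y0=int(uv[0])-50,int(uv[1])-38; x0=max(x0,0);y0=max(y0,0);print(x0,y0)
cr=im[y0:y0+75,x0:x0+100]; cv2.imwrite('pics/w4c.png',cv2.convertScaleAbs(cv2.resize(cr,None,fx=8,fy=8,interpolation=cv2.INTER_CUBIC),alpha=1.8))
```

```text
[ 0.5381745  -0.18794316  0.15650231] [-1.12868779e-03  3.14003407e+00 -1.46828727e-03]
pred px [297.30611414 238.6501925 ] [ 0.46014805 -0.18877459  0.28560334]
247 200
```

View pics/w4c.png

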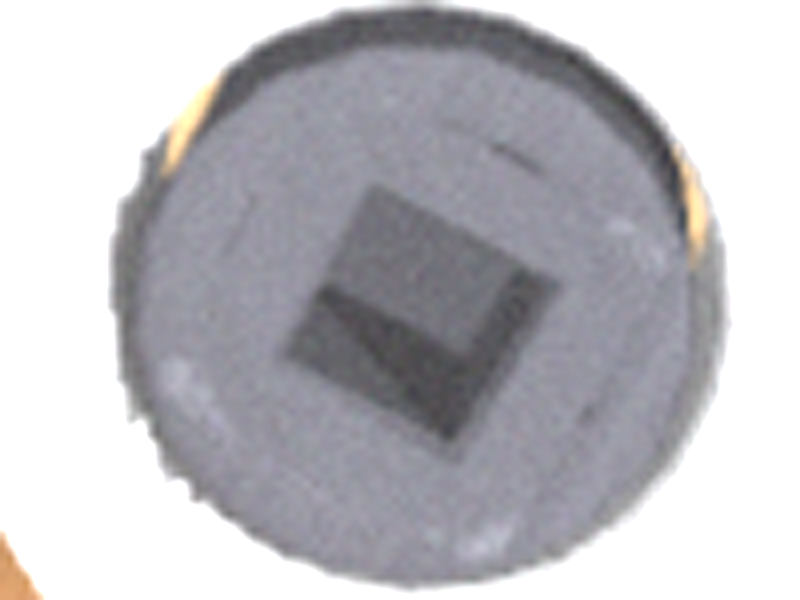

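Corners here: (372,183), (562,278), (458,455), (285,358).

Run:
```python
from h import *
c=vision.calibration('wrist')
V3=None
for cs in ([(372,183),(562,278),(458,455),(285,358)],):
    Q=np.array([onplane(c,200+y/8,247+x/8,.048) for x,y in cs])
    e=np.roll(Q,-1,0)-Q; print(Q.mean(0),np.hypot(e[:,0],e[:,1]),np.degrees(np.arctan2(e[:,1],e[:,0]))%90)
# lock case rectangle from 'top' using edges of case top plane: triangulate against top view px
ct=vision.calibration('top'); print('top cam ray at .048',onplane(ct,279.6,489.6,.048))
print(rel([.529,.1367,.2]))
```

```text
[ 0.53203339 -0.20185534  0.048     ] [0.0172834  0.01757117 0.01646394 0.01659215] [62.49595321 60.46712613 59.11990342 63.27633597]
top cam ray at .048 [ 0.52948643 -0.20068728  0.048     ]
[ 0.91 32.48 -4.37]
```

Request:
move_arm(increments="0 3 -2 0 7; 0.2 7 -4.5 0 6; 0.4 11 -4.5 0 5; 0.6 15 -4.5 0 5; 0.7 19.5 -4.5 0 5; 0.8 24 -4.5 0 5; 0.9 28.5 -4.5 0 5; 0.9 31.5 -4 0 5; 0.9 32.5 -3 0 5; 0.9 32.5 -1 0 5; 0.9 32.5 -1 0 5; 0.9 32.5 -1 0 5")

```text
t: 5.55
tcp_pos: [0.5282, 0.1364, 0.165]
tcp_rot: [-0.001, -3.14, 0.001]
contact_force: [-0.1, 0.1, 0.1]
grip_width: 0.0498
finger_force: 0.0
```

Run:
```python
from h import *
s=manip.sense(); print(s['t'],s['tcp_pos'],s['tcp_rot'],s['grip_width'])
c,im,d=snap('wrist','w5.png'); P=cloud(c,d)
m=(P[...,2]>0.1)&(P[...,2]<.12)&(abs(P[...,0]-.52)<.09)&(abs(P[...,1]-.137)<.012)
q=P[m]; r=cv2.minAreaRect(q[:,:2].astype(np.float32)); print(m.sum(),np.median(q[:,2]),r); print(rel([.529,.1367,.098]))
```

```text
5.55 [0.52819157 0.13638696 0.16504901] [-1.01911564e-03 -3.14044374e+00  9.95978352e-04] 0.04977188120932495
4912 0.11227772004793092 ((0.529113233089447, 0.136017307639122), (0.0899539664387703, 0.016115082427859306), 0.6750200986862183)
[-0.01  0.03  6.78]
```

View pics/w5.png

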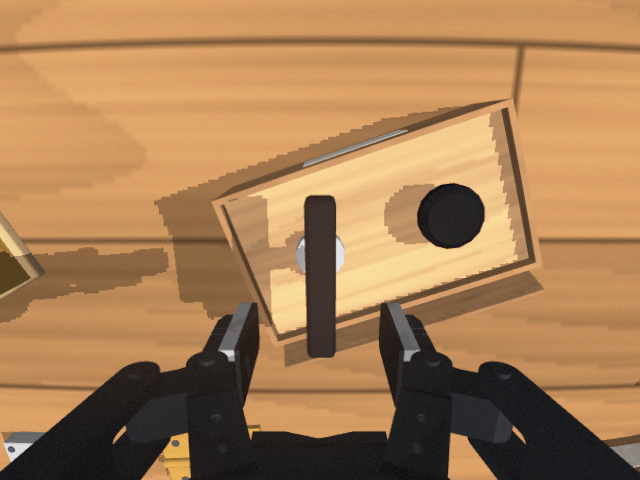

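The bar (rows 195-355, col 320) lies between the open fingers (cols 240 and 400), round key clear at (450,215). Descend and grip.

Request:
move_arm(increments="0 0 2 0 5; 0 0 4 0 5; 0 0 5.5 0 5; 0 0 6.7 0 5; 0 0 6.7 0 5; 0 0 6.7 0 4; 0 0 6.7 0 2; 0 0 6.7 0 1; 0 0 6.7 0 1; 0 0 6.7 0 1; 0 0 6.7 0 1; 0 0 6.7 0 1", grip_force=90)

```text
t: 6.8
tcp_pos: [0.5295, 0.1375, 0.0996]
tcp_rot: [-0.001, 3.139, 0.0]
contact_force: [0.3, -2.2, 6.3]
grip_width: 0.0146
finger_force: 88.5
```

Request:
move_arm(increments="0 0 -1 0 1; 0 0 -2.5 0 1; 0 0 -4.5 0 1; 0 0 -6.5 0 1; 0 0 -8.5 0 1; 0 0 -10 0 1; 0 0 -10 0 1; 0 0 -10 0 1; 0 0 -10 0 1")

```text
t: 7.7
tcp_pos: [0.5274, 0.1372, 0.1969]
tcp_rot: [0.0, -3.139, 0.001]
contact_force: [0.7, 0.3, -2.0]
grip_width: 0.0144
finger_force: 88.2
```

Run:
```python
from h import *
s=manip.sense(); print(s['t'],s['tcp_pos'],s['grip_width'],s['contact_force'],s['finger_force'])
c,im,d=snap('wrist'); P=cloud(c,d)
z=s['tcp_pos'][2]
m=(P[...,2]>z-.003)&(P[...,2]<z+.02)&(abs(P[...,0]-.53)<.06)&(abs(P[...,1]-.137)<.011)
q=P[m]; print(m.sum(),np.median(q[:,2]),cv2.minAreaRect(q[:,:2].astype(np.float32)))
c,im,d=snap('scene','s1.png'); P=cloud(c,d)
cv2.imwrite('pics/s1c.png',cv2.resize(im[120:320,180:420],None,fx=3,fy=3))
print(rel([.5315,-.2015,.198]))
```

```text
7.7 [0.52742777 0.13722946 0.19691045] 0.014432237976922845 [ 0.67729536  0.27170353 -1.99124466] 88.15687512746081
9960 0.20973284534096787 ((0.5237577557563782, 0.13741689920425415), (0.08336177468299866, 0.021945249289274216), 3.104020357131958)
[ -0.4  -33.87  -0.11]
```

View pics/s1c.png

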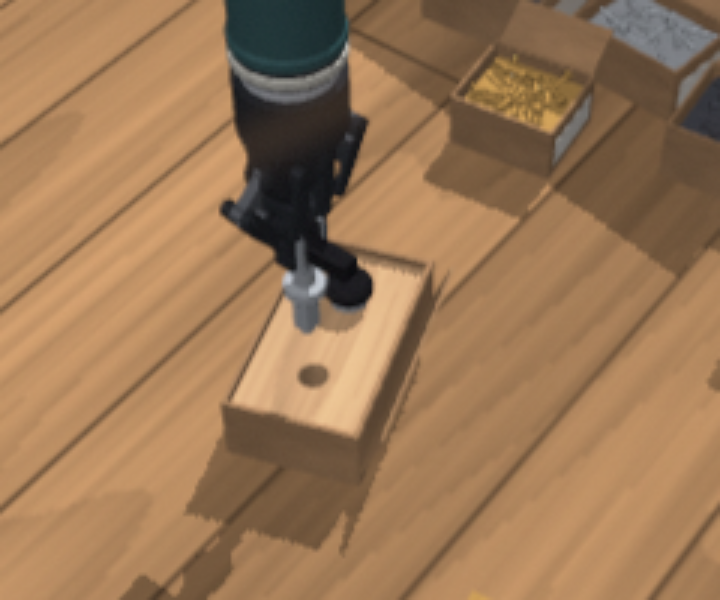

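Request:
move_arm(increments="0 -2 0 0 1; -0.1 -5.5 0 0 1; -0.2 -9.5 0 3 1; -0.3 -14 0 8 1; -0.3 -18.5 0 13 1; -0.4 -23 0 18 1; -0.4 -27 0 23 1; -0.4 -30.5 0 27 1; -0.4 -33 0 29 1; -0.4 -33.9 0 29 1; -0.4 -33.9 1 29 1; -0.4 -33.9 2 29 1")

```text
t: 9.0
tcp_pos: [0.5323, -0.2007, 0.1771]
tcp_rot: [-0.785, -3.041, -0.001]
contact_force: [0.2, 0.3, -2.5]
grip_width: 0.0143
finger_force: 88.3
```

Request:
move_arm(increments="0 0 1 0 1; 0 0 1 0 1; 0 0 1 0 1; 0 0 1 0 1")

```text
t: 9.4
tcp_pos: [0.5329, -0.2011, 0.1686]
tcp_rot: [0.785, 3.041, -0.0]
contact_force: [0.6, 0.2, -2.2]
grip_width: 0.0145
finger_force: 88.2
```

Run:
```python
from h import *
s=manip.sense(); print(s['t'],s['tcp_pos'],s['tcp_rot'],s['qpos'],s['contact_force'])
ps=[]
for i in range(4):
    vision.get_image('scene'); ps.append(manip.sense()['tcp_pos'])
print(np.mean(ps,0),np.std(ps,0))
for cam in ('scene','top'):
  c,im,d=snap(cam,cam+'2.png'); 
  K=np.array([[c['fx'],0,c['cx']],[0,c['fy'],c['cy']],[0,0,1]])
  for p in ([.5315,-.2015,.048],[.5315,-.2015,.1]):
    print(cam,cv2.projectPoints(np.array(p).reshape(1,1,3),cv2.Rodrigues(c['view'][:3,:3])[0],c['view'][:3,3],K,np.array(c['dist']))[0].ravel())
c,im,d=snap('wrist','w6.png')
im=cv2.imread('pics/scene2.png')
a=cv2.resize(im[300:400,100:240],None,fx=4,fy=4,interpolation=cv2.INTER_CUBIC)
cv2.imwrite('pics/s2c.png',a)
```

```text
9.4 [ 0.53292476 -0.20110735  0.16861485] [ 7.84568109e-01  3.04142813e+00 -1.19625211e-04] [-4.04580236e-01  1.26410571e-01  1.91384526e+00  1.76047564e-05
  1.10073180e+00 -1.47047116e+00] [ 0.61582398  0.20371891 -2.20752544]
[ 0.53300786 -0.20148247  0.16891568] [3.78068180e-05 1.20759079e-04 3.23035656e-05]
scene [177.6240384  351.51197124]
scene [172.30429331 338.67587462]
top [489.95624357 278.63250369]
top [499.22225875 277.59558865]
```

View pics/s2c.png

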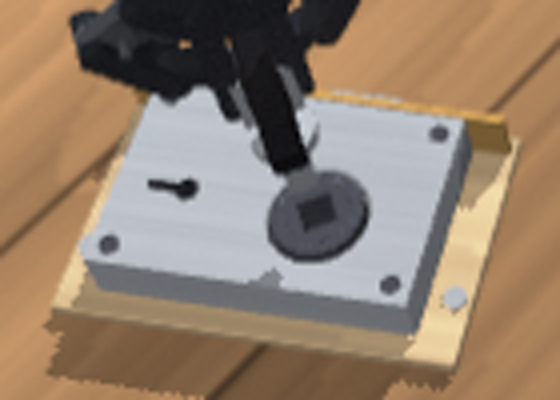

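The socket shows at crop (318,212), with the key hanging above it (hidden by the bar in part). Shift ~1 mm and feel downward.

Request:
move_arm(increments="0.1 -0.1 1 0 1; 0.1 -0.1 2 0 1; 0.1 -0.1 3 0 1; 0.1 -0.1 3.3 0 1; 0.1 -0.1 3.5 0 1; 0.1 -0.1 3.6 0 1; 0.1 -0.1 3.6 0 1; 0.1 -0.1 3.6 0 1")

```text
t: 10.55
tcp_pos: [0.5315, -0.2021, 0.1327]
tcp_rot: [0.786, 3.041, -0.0]
contact_force: [-0.7, 0.3, -1.5]
grip_width: 0.0144
finger_force: 88.3
```

Request:
move_arm(increments="0 0 0.2 0 1; 0 0 0.3 0 1; 0 0 0.4 0 1; 0 0 0.5 0 1; 0 0 0.5 0 1")

```text
t: 11.05
tcp_pos: [0.5313, -0.2018, 0.1272]
tcp_rot: [0.786, 3.041, 0.001]
contact_force: [0.4, 0.5, -2.8]
grip_width: 0.0146
finger_force: 88.2
```

Request:
move_arm(increments="0 0 0.3 0 1; 0 0 0.6 0 1; 0 0 0.9 0 1; 0 0 1.1 0 1; 0 0 1.3 0 1; 0 0 1.4 0 1; 0 0 1.4 0 1")

```text
t: 11.75
tcp_pos: [0.5311, -0.2018, 0.113]
tcp_rot: [-0.786, -3.041, -0.0]
contact_force: [2.1, 2.0, -3.5]
grip_width: 0.0146
finger_force: 88.2
```

Request:
move_arm(increments="0 0 0.1 0 1; 0 0 0.2 0 1; 0 0 0.3 0 1; 0 0 0.3 0 1")

```text
t: 12.15
tcp_pos: [0.5316, -0.2021, 0.1115]
tcp_rot: [0.786, 3.041, -0.0]
contact_force: [-0.6, 2.2, 4.8]
grip_width: 0.0146
finger_force: 89.4
```

Request:
move_arm(increments="0 0 0 4 1; 0 0 0 10 1; 0 0 0 16 1; 0 0 0 22 1; 0 0 0 28 1; 0 0 0 34 1; 0 0 0 40 1; 0 0 0 40 1", grip_force=110)

```text
t: 12.95
tcp_pos: [0.5322, -0.2016, 0.1115]
tcp_rot: [1.781, 2.587, 0.002]
contact_force: [1.9, 5.1, 4.5]
grip_width: 0.0144
finger_force: 107.6
```

Run:
```python
from h import *
s=manip.sense(); print(s['tcp_pos'],s['contact_force'],s['torque'],s['qpos'][5])
```

```text
[ 0.53216555 -0.20158467  0.11151642] [1.88821342 5.0792897  4.52355234] [ 1.13400831 -0.33101779  0.05812184] -0.7723483080916717
```

Request:
move_arm(increments="0 0 0 6 1; 0 0 0 12 1; 0 0 0 18 1; 0 0 0 24 1; 0 0 0 30 1; 0 0 0 34 1; 0 0 0 37 1; 0 0 0 40 1; 0 0 0 40 1")

```text
t: 13.85
tcp_pos: [0.5324, -0.2017, 0.1115]
tcp_rot: [2.556, 1.824, 0.003]
contact_force: [1.8, 5.0, 4.3]
grip_width: 0.0143
finger_force: 107.6
```

Run:
```python
from h import *
s=manip.sense(); print(s['tcp_pos'],s['tcp_rot'],s['contact_force'],s['torque'],s['qpos'][5])
c,im,d=snap('scene','s3.png'); cv2.imwrite('pics/s3c.png',cv2.resize(im[300:400,100:240],None,fx=4,fy=4,interpolation=cv2.INTER_CUBIC))
```

```text
[ 0.5323995  -0.20173488  0.11153534] [2.55623149 1.823833   0.00337121] [1.81255964 4.99977867 4.33837732] [ 1.01051563 -0.35685896  0.14602967] -0.07595643226194869
```

View pics/s3c.png

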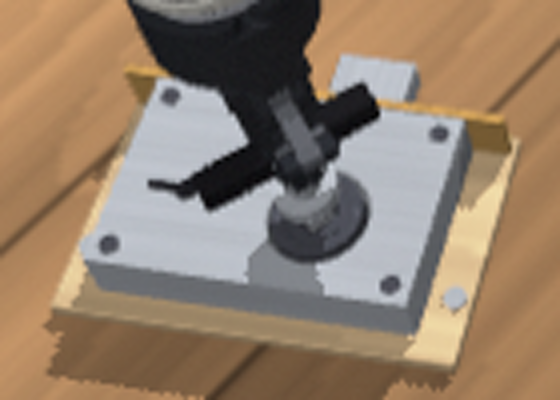

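The bolt is out beyond the face plate (crop 375,80), key standing in the hub. Turn a little more to feel the hard stop.

Request:
move_arm(increments="0 0 0 2 1; 0 0 0 4 1; 0 0 0 6 1; 0 0 0 6 1")

```text
t: 14.3
tcp_pos: [0.5324, -0.2017, 0.1115]
tcp_rot: [2.648, 1.688, 0.003]
contact_force: [1.9, 4.5, 3.6]
grip_width: 0.014
finger_force: 107.6
```

Run:
```python
from h import *
s=manip.sense(); R=cv2.Rodrigues(s['tcp_rot'])[0]; print(s['tcp_pos'],np.degrees(np.arctan2(R[1,1],R[0,1])),s['contact_force'],s['torque'],s['qpos'][5])
c,im,d=snap('top'); P=cloud(c,d)
a=np.radians(27.8); n=-np.array([-np.sin(a),np.cos(a)])
for n in (np.array([np.cos(a),np.sin(a)]),np.array([-np.sin(a),np.cos(a)])):
    m=(P[...,2]>.015)&(P[...,2]<.05)&(abs(P[...,0]-.5)<.2)&(abs(P[...,1]+.2)<.16)
    t=(P[m][:,:2]-[.5,-.198])@n; print(n,np.percentile(t,[0,.5,2,50,98,99.5,100]))
```

```text
[ 0.53237881 -0.201746    0.11149549] -24.96281227937697 [1.85929334 4.47810213 3.6338817 ] [ 1.05641948 -0.34784335  0.15418306] 0.02837076079633922
[0.88458098 0.46638664] [-0.10261333 -0.0940274  -0.08237183  0.0059445   0.08174149  0.09399829
  0.10125829]
[-0.46638664  0.88458098] [-0.05945344 -0.05705458 -0.053899    0.01922377  0.07747195  0.08219333
  0.08309509]
```

Request:
move_arm(increments="0 0 0 2 1; 0 0 0 4 1; 0 0 0 6 1; 0 0 0 6 1")

```text
t: 14.75
tcp_pos: [0.5324, -0.2018, 0.1115]
tcp_rot: [2.731, 1.55, 0.003]
contact_force: [2.4, 4.9, 3.8]
grip_width: 0.0141
finger_force: 107.9
```

Run:
```python
from h import *
s=manip.sense(); R=cv2.Rodrigues(s['tcp_rot'])[0]; print(s['tcp_pos'],np.degrees(np.arctan2(R[1,1],R[0,1])),s['contact_force'],s['torque'],s['qpos'][5])
c,im,d=snap('top','t4.png'); P=cloud(c,d)
a=np.radians(27.8); n=np.array([-np.sin(a),np.cos(a)])
m=(P[...,2]>.015)&(P[...,2]<.05)&(abs(P[...,0]-.5)<.2)&(abs(P[...,1]+.2)<.16)
t=(P[m][:,:2]-[.5,-.198])@n; print(n,np.percentile(t,[98,99.5,100]))
m=(P[...,2]>.09)&(P[...,2]<.125)&(np.hypot(P[...,0]-.53,P[...,1]+.2)<.055); q=P[m]; print(m.sum(),np.median(q[:,2]))
# bolt proud of face plate, via plane of plate in the initial vs current picture
a0=cv2.imread('pics/top0.png'); b=im
cv2.imwrite('pics/t4c.png',np.hstack([cv2.resize(x[250:350,430:540],None,fx=3.6,fy=3.6,interpolation=cv2.INTER_CUBIC) for x in (a0,b)]))
```

```text
[ 0.53242355 -0.20181273  0.11149417] -30.860529848734867 [2.40573067 4.92212024 3.79379602] [ 1.03298771 -0.3647317   0.70055315] 0.13188878974630652
[-0.46638664  0.88458098] [0.0776251  0.08245669 0.08362997]
223 0.12124017775120122
```

View pics/t4c.png

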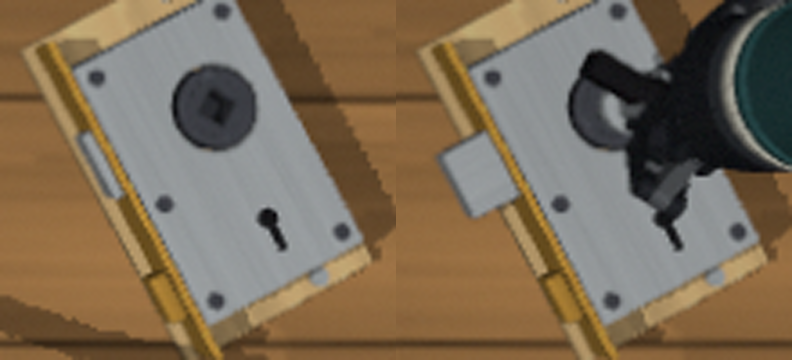

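Left (start) vs right (now): the bolt stands fully out at (480,175), and torque rose to 0.70 N m: hard stop. Unload, release, rise.

Request:
move_arm(increments="0 0 0 -2 1; 0 0 0 -4 1; 0 0 0 -4 1; 0 0 0 -4 2.5; 0 0 0 -4 3.5; 0 0 0 -4 4.5; 0 0 0 -4 4.5; 0 0 0 -4 4.5; 0 0 -0.5 -4 4.5; 0 0 -1.5 -4 4.5; 0 0 -3 -4 4.5; 0 0 -4.5 -4 4.5", grip_force=20)

```text
t: 16.0
tcp_pos: [0.5315, -0.2021, 0.157]
tcp_rot: [2.678, 1.641, 0.001]
contact_force: [0.1, -0.4, 0.2]
grip_width: 0.0449
finger_force: 0.0
```

Request:
move_arm(increments="0 0 -3 0 4.5; 0 0 -6 0 4.5; 0 0 -9 0 4.5; 0 0 -9 0 4.5; 0 0 -9 0 4.5; 0 0 -9 0 4.5")

```text
t: 16.6
tcp_pos: [0.5306, -0.2017, 0.2449]
tcp_rot: [-2.678, -1.641, 0.001]
contact_force: [0.1, -0.6, 0.1]
grip_width: 0.0451
finger_force: 0.0
```

Run:
```python
from h import *
s=manip.sense(); print(s['t'],s['tcp_pos'],s['contact_force'],s['grip_width'])
c,im,d=snap('wrist','w7.png'); P=cloud(c,d)
m=(P[...,2]>.095)&(P[...,2]<.14)&(np.hypot(P[...,0]-.532,P[...,1]+.202)<.06); q=P[m]; print(m.sum(),np.median(q[:,2]),cv2.minAreaRect(q[:,:2].astype(np.float32)))
A=np.c_[q[:,:2]-q[:,:2].mean(0),np.ones(len(q))]; print('tilt',np.linalg.lstsq(A,q[:,2],rcond=None)[0])
c,im,d=snap('scene','s5.png'); cv2.imwrite('pics/s5c.png',cv2.resize(im[270:400,100:260],None,fx=4,fy=4,interpolation=cv2.INTER_CUBIC))
```

```text
16.6 [ 0.53062776 -0.20170383  0.24488745] [ 0.07308312 -0.58668765  0.11397387] 0.04513232005467264
2905 0.1242190860701117 ((0.5315911769866943, -0.2023545801639557), (0.09006620198488235, 0.015966879203915596), 63.71597671508789)
tilt [-0.00700903 -0.00086304  0.12394156]
```

View pics/s5c.png

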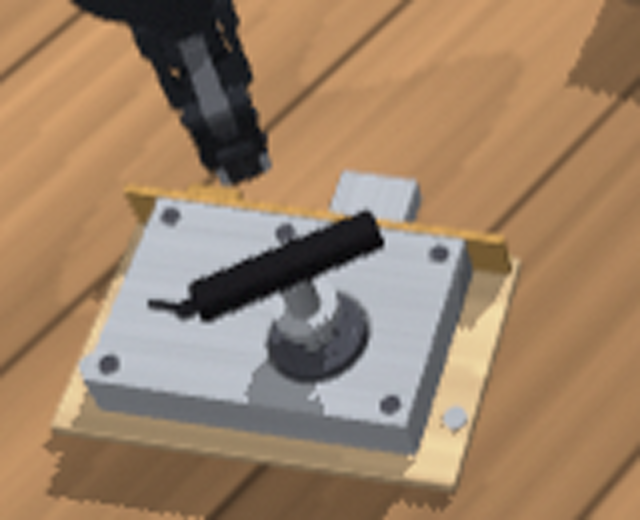

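The key stands upright and free: its bar top is at 0.124 m, so the tip is on the socket floor. The bolt is out and the gripper is clear.

```bash
python3 -c "
from h import *
print(manip.sign_off())"
```

```text
the job is handed in; nothing more can be done
None
```

The key is seated upright on the socket floor, the socket is turned clockwise to its hard stop with the bolt fully out, the key is released, and the job was handed in at about 17 s; hand-in returned no verdict, and I did not re-check the hinge, latch, round key or screw carton, though the arm never worked near them except when lifting the T-key beside the round key.

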